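# Set full vacuum on the film coater and start it

### The job

Start the film coater: with the fingers only, without gripping anything, push the ball-topped vacuum lever away from the robot out of its off position, past the first notch and fully home against its second stop. Then press the round start button right down and let it come up again. Leave the lever with the flat paddle as it is, and do not move or lift the film applicator, the jar or the beaker.

Things in the scene. Friction and masses are not known exactly. Their poses are not given: they have to be found in the camera images.
- coater: bench film coater, fixed: white plinth 280 x 400 mm, top 50 mm up; at the rear an aluminium bed (65 mm up) with two guide rods and a pusher bar (85 mm up). On the front ledge (x = -100 mm) stand three grey control units at y = -125, 0, +125 mm in any order: ball lever, paddle lever, start button. Origin: centre, on the worktop; x points the way the levers are pushed, y left, z up
- vacuum_lever_knob (a point): centre of the smooth, slippery black ball, 34 mm in diameter, on top of the vacuum lever; moves with it. Steel stem 10 mm thick with a 16 mm collar below the ball. The ball's centre is 163 mm above the worktop when off, 171 at the first notch and 163 at the second stop, and travels 74 mm along coater x from off to the second stop
- vacuum_unit: fixed grey unit that carries the vacuum lever, 82 mm (coater x) x 56 mm, its top 100 mm above the worktop; axes as the coater's. Origin at the centre of its underside, 50 mm above the worktop. The lever's pivot runs along y, 36 mm above the origin and 85 mm from the ball's centre; the ball is 37 mm in front of the pivot when off and 37 mm beyond it at the second stop
- vacuum_lever (a joint): vacuum lever angle: 0 off (leaning to the operator), 0.45 first notch (upright), 0.90 second stop (leaning away; a hard stop). A sprung detent holds it in each of the three; pushing the ball out of off or out of the first notch takes about 5 N (up to 8 N with friction), then it snaps on into the next notch and stays there by itself
- speed_lever_knob (a point): centre of the flat black paddle (10 mm thick, 44 mm wide, 30 mm tall) on top of the speed lever, a lever otherwise like the vacuum lever; not to be moved
- speed_lever (a joint): speed lever angle, same meaning as the vacuum lever's; it stands at its first notch, 0.45 (upright)
- start_button_top (a point): centre of the upper face of the start button, a round grey push button 28 mm in diameter in a black housing on the third grey unit, 122 mm above the worktop when up; pressed straight down; it springs back by itself
- start_button (a joint): how far the start button is pressed: 0 up, 0.006 m fully down (about 5 N)
- film_applicator: loose steel film applicator block, 45 x 112 x 64 mm, standing on the bed; origin at the centre of its underside; leave it alone
- slurry_jar: loose jar with a lid, 52 mm in diameter, 62 mm tall, standing on the worktop to the left of the coater; origin at the centre of its underside; leave it alone
- beaker: loose clear 100 ml beaker, 52 mm in diameter, 71 mm tall, standing on the worktop to the right of the coater; origin at the centre of its underside; leave it alone

How it is judged:
On the way, in this order (a step that is already met when the one before it is completed fails the run):
1. the vacuum lever rests against its second stop (value of joint vacuum_lever above 0.84 rad), for 0.2 s.
2. the start button is pressed down (value of joint start_button above 0.0045 m), for 0.04 s.
At the end, for the whole second after the job is handed in: the vacuum lever stands at its second stop (above 0.84 rad of 0.90) and is still, the start button has been pressed at least 4.5 mm after that and is up again, the paddle lever is in its first notch (0.45 +- 0.1 rad), and the applicator, jar and beaker stand upright within 20 mm of where they were (value of joint vacuum_lever above 0.84 rad and velocity of joint vacuum_lever below 0.05 rad/s and value of joint start_button below 0.0015 m and value of joint speed_lever between 0.35 and 0.55 rad and distance of each of film_applicator, slurry_jar, beaker from where it was at the start of the episode below 0.02 m and angle between each of film_applicator, slurry_jar, beaker's own z axis and vertical below 0.2 rad); the robot touches nothing.
It fails at once if the start button is pressed before the vacuum lever is at its second stop (value of joint start_button above 0.003 m and value of joint vacuum_lever below 0.8 rad).
It fails at once if the paddle lever is moved by more than 0.15 rad (value of joint speed_lever below 0.3 rad or value of joint speed_lever above 0.6 rad).
It fails at once if the ball or the paddle is taken between the fingers (distance between the grasp point and vacuum_lever_knob below 0.012 m or distance between the grasp point and speed_lever_knob below 0.012 m).
It fails at once if the applicator, the jar or the beaker is moved or lifted by more than 20 mm (distance of any of film_applicator, slurry_jar, beaker from where it was at the start of the episode above 0.02 m).
It also fails if it takes over 42 s, if anything falls off the work surface, if the arm or the gripper's body presses on something with over 40 N, if the wrist force passes 120 N, or if a joint passes its speed limit or range.

### The arm

A 6-joint arm with a two-finger parallel gripper is mounted at the origin on a cart in front of the work surface, level with it; the furniture and walls round the work are solid. World frame = base frame: x ahead of the robot, y to its left, z up, the work surface at z = 0. Lengths are in m, angles in rad, forces in N, time in s.
With the tool pointing down it reaches from about 0.225 to 0.875 m from the base axis. Payload 3.4 kg.
Tool frame: the origin (TCP) lies at the very end of the fingers, on their centre line; the grasp point (between the pads) lies 19 mm behind it (manip.pinch_z is the distance from the TCP to the grasp point, in m); z points along the fingers, y is the line along which they close (so a half turn about z gives the same grasp; the last joint's range is limited). The gripper opens to 85 mm and grips with 20 to 120 N. Pads are 22 mm wide; open, the fingers measure 114 mm over their backs; the gripper's body (76 mm by 85 mm) begins 54 mm behind the grasp point. The pads swing forward as they close: fully open they stand 13 mm farther back than shut.
Start: joints at [-1.241, 0.276, 1.505, -0, 1.361, -0.121], TCP at [0.251, -0.518, 0.231] pointing down, gripper open.
Joint ranges: [-2.89, 2.89], [-0.75, 2.08], [0.22, 2.7], [-1.18, 4.32], [0.11, 2.71], [-2.7, 2.7]. Speed limits (rad/s): [2.57, 2.57, 3.14, 3.14, 3.14, 3.14].

### API

Orientations are given as a unit quaternion [w, x, y, z].
In Python, from rig import manip gives the robot as it stands. The module is installed in compiled form; this text tells all that it offers.
- The arm moves only by the shell command python3 -m jog 'ROWS' [FORCE]. ROWS is JSON, a list of rows, each an object of numbers: "dx", "dy", "dz": the shift along the tool's x, y, z each as a share of 25 cm, from -1 to 1; "ax", "ay", "az": the turn, a rotation vector about the tool's x, y, z each as a share of 90 degrees, from -1 to 1; "grip": the opening, from -1 (shut) to 1 (fully open), so that 0 is half open. A call has 1 to 5 rows; each row is the pose to reach, as a shift and turn from the pose commanded when the call began, along the tool's axes at that moment; what a row does not reach only later rows make up. A row lasts 1/12 s, in which the tool goes at most 41.7 mm and 7.16 degrees, less where a joint would pass 70% of its speed; a pose out of reach is approached as far as the arm can. A call with a number of a shift or a turn outside -1 to 1 is refused whole. A call with a gripper value outside its range is refused whole. The fingers move at their own pace and stop on an object; FORCE is the grip in N (left out, the last holds). Time passes only in rows, so rows that repeat a pose let the fingers close. It gives the time, the measured TCP pose, the force, the opening and the grip force at its end, in the units of the state.
- manip.get_state(): the state, without advancing time (a new reading comes with each control period).
- manip.get_image(name): name is "scene" or "side" or "wrist"; returns a dict with "img" (420x560x3 uint8, red, green, blue), "mtx" (3x3 intrinsics, pixels), "k1" (the pictures are not rectified: a ray, as slopes to the right and down, at radius r is drawn at 1 + k1 r^2 times it, then the intrinsics apply), "world_to_cam" (4x4, takes a point from world to camera coordinates); the wrist camera has in their place "T_tool_cam" (4x4, takes a point from camera to tool coordinates, whose origin is the TCP and whose axes are the flange's). Camera axes: x right, y down, z forward; pixel columns grow to the right and rows downward; lengths in m; the calibration is good to about 2 mm. A picture is of the moment at which its call begins: read the wrist's pose just before it. There is no depth.
- manip.sign_off(): hands the job in; it is judged then, once.
The state is a dict: "clock": time; "qpos": joint angles; "qd": joint speeds; "effort": joint torques, N m; "position": TCP position; "ee_rot": TCP orientation; "contact_force": force on the tool from outside, world axes, zero at the start; "moment": the same for the moment, N m; "width": finger opening in m; "gripper_force": force on a finger pad.
Only numpy, scipy, OpenCV 4.12 (cv2) and the standard library are available. Lean on these libraries where they do the work, as an engineer would, in place of code of your own. Each camera call takes 0.05 s, during which the arm holds its last target. There are 200 camera calls.

## Working session

There is one attempt and no reset: what is moved stays moved. The work goes in short steps, Python scripts to look and compute and a shell command to move; the robot and the scene stay as the last step left them, time stands still between calls to the robot, and variables do not carry over. Pictures are saved under pics/ and viewed, at most 10 in all, crops included, and the job is handed in when it is done.

```bash
mkdir -p pics; cat > h.py <<'E'
import numpy as np, cv2
from rig import manip
def ray(d,u,v):
    K=np.array(d["mtx"]);k=d["k1"]
    p=cv2.undistortPoints(np.array([[[u,v]]],float),K,np.array([k,0,0,0.]))[0,0]
    M=np.linalg.inv(np.array(d["world_to_cam"]))
    return M[:3,3],M[:3,:3]@np.array([p[0],p[1],1])
def onz(d,u,v,z):
    o,r=ray(d,u,v); return o+r*(z-o[2])/r[2]
def proj(d,P):
    W=np.array(d["world_to_cam"]);c=W[:3,:3]@np.array(P)+W[:3,3]
    return cv2.projectPoints(c.reshape(1,1,3),np.zeros(3),np.zeros(3),np.array(d["mtx"]),np.array([d["k1"],0,0,0.]))[0].ravel()
def two(d1,p1,d2,p2):
    o1,r1=ray(d1,*p1);o2,r2=ray(d2,*p2)
    s=np.linalg.lstsq(np.c_[r1,-r2],o2-o1,rcond=None)[0]
    a,b=o1+r1*s[0],o2+r2*s[1]; return (a+b)/2,np.linalg.norm(a-b)
E
python3 - <<'E'
from h import *
import pickle
D={}
for n in("scene","side"):
    D[n]=manip.get_image(n);cv2.imwrite(f"pics/{n}0.png",cv2.resize(D[n]["img"][:,:,::-1],(784,588)))
    print(n,np.linalg.inv(D[n]["world_to_cam"])[:3,3].round(3))
pickle.dump(D,open("D.pkl","wb"))
s=manip.get_state();print(s["clock"],s["position"],s["ee_rot"],s["contact_force"])
E
```

```text
scene [-0.076  0.458  1.006]
side [0.2   0.791 0.599]
0.1 [ 0.25035508 -0.51709882  0.23054119] [-8.05740203e-04  9.74702272e-01  2.23505759e-01 -8.63213250e-05] [ 0.05101117  0.31564538 -0.04931394]
```

View pics/scene0.png

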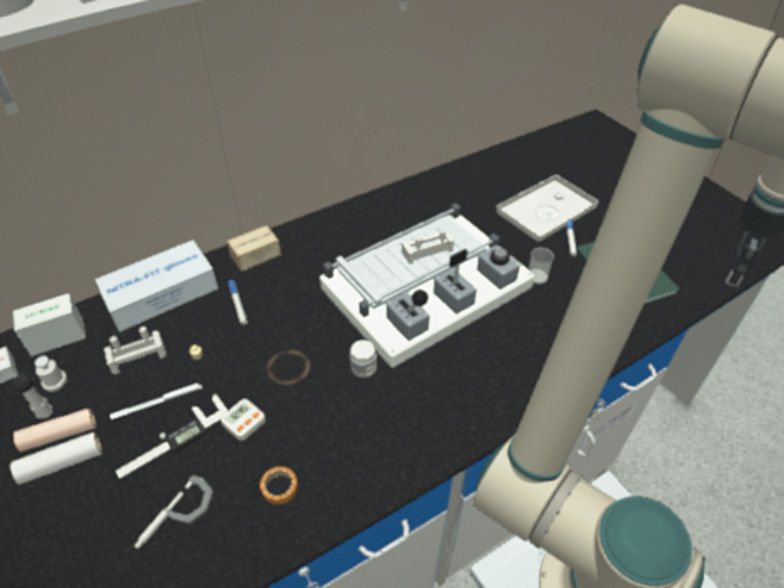

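View pics/side0.png

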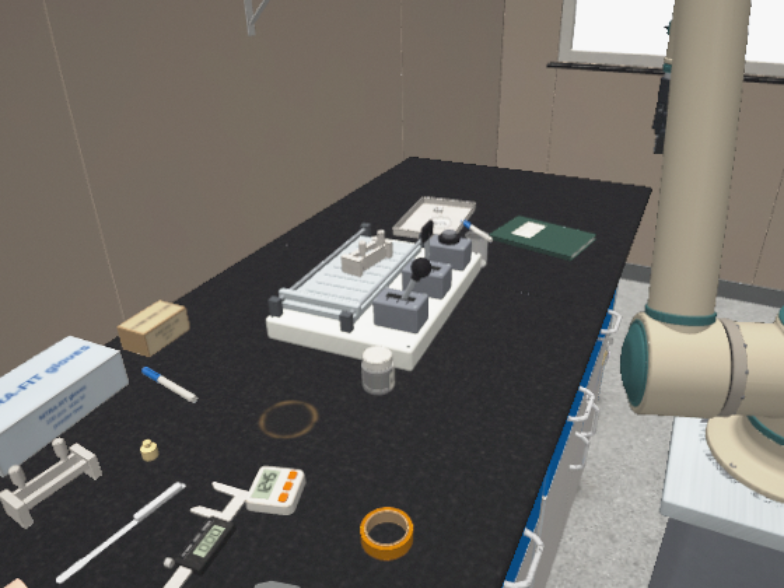

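The scene view (784 px) shows the ball at about (420,297) on the left unit, the paddle at (458,257) on the middle one and the button at (501,257) on the right one. In the side view the ball is at (421,268). The plinth's top corners in the scene view are near (321,280), (391,350) and (534,278).

```bash
python3 - <<'E'
from h import *
import pickle
D=pickle.load(open("D.pkl","rb"))
def blob(n,u,v,r=14,t=45):
    im=D[n]["img"].max(2);u,v=u/1.4,v/1.4
    m=(im<t).astype(np.uint8); k,l,s,c=cv2.connectedComponentsWithStats(m)
    b=[(np.hypot(*(c[i]-[u,v])),i) for i in range(1,k) if s[i,4]>15];i=min(b)[1]
    print(n,s[i],c[i]); return c[i]
a,b=D["scene"],D["side"]
p,q=blob("scene",420,297),blob("side",421,268)
print("ball",two(a,p,b,q),onz(a,*p,.163),onz(b,*q,.163))
pb=(501/1.4,252/1.4);qb=(449/1.4,235/1.4)
print("btn",two(a,pb,b,qb),onz(a,*pb,.122),onz(b,*qb,.122))
for c in [(321,280),(391,350),(534,278)]: print("corner",onz(a,c[0]/1.4,c[1]/1.4,.05))
ims=[cv2.resize(D["scene"]["img"][135:260,220:400,::-1],(790,548),interpolation=cv2.INTER_CUBIC)]
cv2.imwrite("pics/z.png",ims[0])
E
```

```text
scene [295 208  10  10  57] [299.28070175 212.98245614]
side [295 185  13  15 112] [300.53571429 192.99107143]
ball (array([ 0.56792146, -0.01707825,  0.15713895]), np.float64(0.004007869837412922)) [ 0.56597357 -0.01437136  0.163     ] [ 0.56047859 -0.00431917  0.163     ]
btn (array([ 0.62248949, -0.27382028,  0.10900661]), np.float64(0.005551045693880126)) [ 0.6158388  -0.26442508  0.122     ] [ 0.6077374  -0.24224112  0.122     ]
corner [0.81407788 0.07493276 0.05      ]
corner [0.56425121 0.04949205 0.05      ]
corner [ 0.56545379 -0.33102452  0.05      ]
```

View pics/z.png

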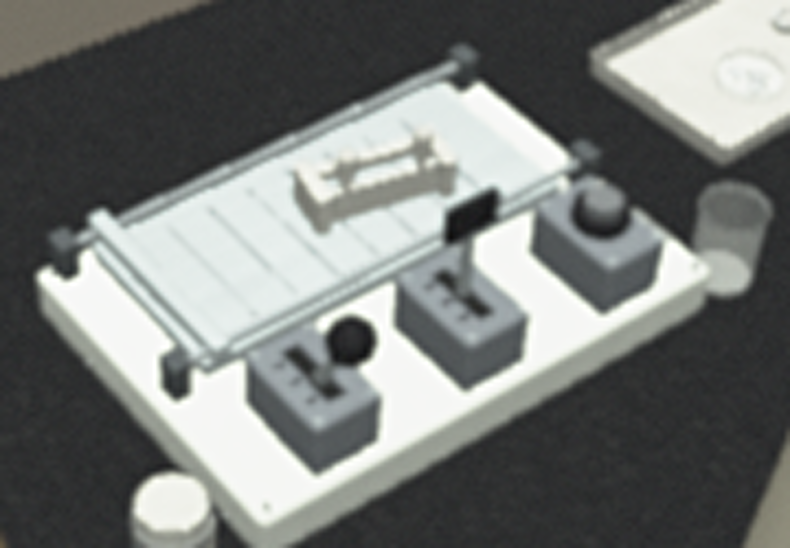

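The crop shows the ball at (351,340), leaning to the operator; the button's top at (603,195); and plinth top corners at (40,275), (262,527) and (710,268). I'll fit the coater's pose.

```bash
python3 - <<'E'
from h import *
import pickle
from scipy.optimize import least_squares
D=pickle.load(open("D.pkl","rb"));a=D["scene"]
f=lambda u,v:(220+u/790*180,135+v/548*125)
obs=[((351,340),(-.137,.125,.163)),((603,192),(-.1,-.125,.122)),((40,275),(.14,.2,.05)),((262,527),(-.14,.2,.05)),((710,268),(-.14,-.2,.05)),((472,216),(-.1,0,.171))]
W=np.array([onz(a,*f(*o),c[2])[:2] for o,c in obs]);C=np.array([c[:2] for _,c in obs])
R=lambda t:np.array([[np.cos(t),-np.sin(t)],[np.sin(t),np.cos(t)]])
g=lambda x:((R(x[2])@C.T).T+x[:2]-W).ravel()
s=least_squares(g,[.7,-.15,0],loss="soft_l1",f_scale=.004);x=s.x
print(x,(g(x)*1000).round(1).reshape(-1,2).tolist())
for n,c in dict(ball=(-.137,.125),ballend=(-.063,.125),btn=(-.1,-.125),pad=(-.1,0)).items():print(n,R(x[2])@c+x[:2])
# side check
for c in((-.137,.125,.163),(-.1,-.125,.122),(-.1,0,.171)):print(proj(D["side"],[*(R(x[2])@c[:2]+x[:2]),c[2]])*1.4)
E
```

```text
[ 0.70501853 -0.13381633  0.06255106] [[-5.8, -0.8], [-7.8, 1.9], [9.0, 3.9], [4.6, -1.3], [4.7, -2.8], [-4.1, -0.1]]
ball [ 0.56047267 -0.0176247 ]
ballend [ 0.63432795 -0.01299894]
btn [ 0.61302788 -0.2648229 ]
pad [ 0.6052141  -0.14006736]
[424.1775021  266.81598052]
[450.80710798 230.46697454]
[429.35856476 230.63558035]
```

```bash
python3 -m jog '[{"dx":0.64,"dy":-0.55,"dz":-0.1,"az":0.247,"grip":-0.48},{"dx":0.64,"dy":-0.55,"dz":-0.1,"az":0.247,"grip":-0.48},{"dx":0.64,"dy":-0.55,"dz":-0.1,"az":0.247,"grip":-0.48},{"dx":0.64,"dy":-0.55,"dz":-0.1,"az":0.247,"grip":-0.48},{"dx":0.64,"dy":-0.55,"dz":-0.1,"az":0.247,"grip":-0.48}]' 20
```

```text
schema error: expected keys dx, dy, dz, ax, ay, az, grip
```

```bash
python3 -m jog '[{"dx":0.64,"dy":-0.55,"dz":-0.1,"ax":0,"ay":0,"az":0.247,"grip":-0.48},{"dx":0.64,"dy":-0.55,"dz":-0.1,"ax":0,"ay":0,"az":0.247,"grip":-0.48},{"dx":0.64,"dy":-0.55,"dz":-0.1,"ax":0,"ay":0,"az":0.247,"grip":-0.48},{"dx":0.64,"dy":-0.55,"dz":-0.1,"ax":0,"ay":0,"az":0.247,"grip":-0.48},{"dx":0.64,"dy":-0.55,"dz":-0.1,"ax":0,"ay":0,"az":0.247,"grip":-0.48}]' 20
```

```text
clock: 0.52
position: [0.3327, -0.3268, 0.2554]
ee_rot: [-0.0, 1.0, 0.031, -0.0]
contact_force: [0.8, 0.0, -0.7]
width: 0.0258
gripper_force: 0.0
```

```bash
R='{"dx":0.286'; python3 -m jog '[{"dx":0.286,"dy":-0.6,"dz":0,"ax":0,"ay":0,"az":0,"grip":-0.48},{"dx":0.286,"dy":-0.6,"dz":0,"ax":0,"ay":0,"az":0,"grip":-0.48},{"dx":0.286,"dy":-0.6,"dz":0,"ax":0,"ay":0,"az":0,"grip":-0.48},{"dx":0.286,"dy":-0.6,"dz":0,"ax":0,"ay":0,"az":0,"grip":-0.48}]'; python3 -m jog '[{"dx":0.286,"dy":-0.58,"dz":0,"ax":0,"ay":0,"az":0,"grip":-0.48},{"dx":0.286,"dy":-0.58,"dz":0,"ax":0,"ay":0,"az":0,"grip":-0.48},{"dx":0.286,"dy":-0.58,"dz":0,"ax":0,"ay":0,"az":0,"grip":-0.48},{"dx":0.286,"dy":-0.58,"dz":0,"ax":0,"ay":0,"az":0,"grip":-0.48},{"dx":0.286,"dy":-0.58,"dz":0,"ax":0,"ay":0,"az":0,"grip":-0.48}]'
python3 - <<'E'
from h import *
import pickle
from scipy.spatial.transform import Rotation as Ro
s=manip.get_state();d=manip.get_image("wrist")
q=s["ee_rot"];T=np.eye(4);T[:3,:3]=Ro.from_quat([*q[1:],q[0]]).as_matrix();T[:3,3]=s["position"]
d["world_to_cam"]=np.linalg.inv(T@np.array(d["T_tool_cam"]))
pickle.dump(d,open("w1.pkl","wb"));cv2.imwrite("pics/w1.png",cv2.resize(d["img"][:,:,::-1],(784,588)))
for P in([.56,-.0176,.163],[.613,-.265,.122]):print(proj(d,P)*1.4)
print(s["clock"])
E
```

```text
clock: 0.85
position: [0.3946, -0.1724, 0.2556]
ee_rot: [-0.0, 1.0, 0.031, 0.0]
contact_force: [0.8, -0.7, -0.2]
width: 0.0224
gripper_force: 0.0
clock: 1.27
position: [0.4584, -0.0193, 0.2554]
ee_rot: [-0.002, 0.999, 0.035, 0.001]
contact_force: [-0.1, -0.4, -0.9]
width: 0.0221
gripper_force: 0.0
[404.11850807  68.54170847]
[883.00038817  20.41656629]
1.2667
```

View pics/w1.png

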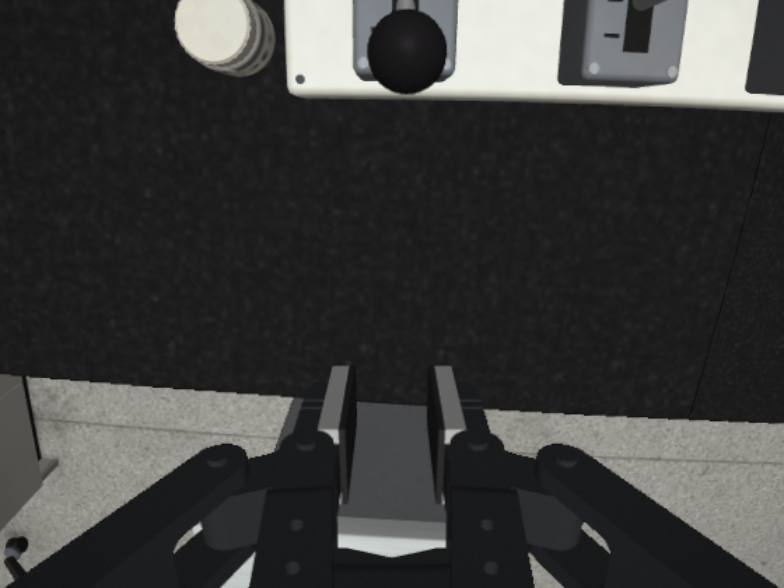

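The wrist view shows the ball centred at (407,52), and the plinth's front top edge running from (300,96) to (770,108).

```bash
python3 - <<'E'
from h import *
import pickle
d=pickle.load(open("w1.pkl","rb"));s=manip.get_state()
b=onz(d,407/1.4,52/1.4,.163)
e=[onz(d,u/1.4,v/1.4,.046) for u,v in((310,95),(770,107))]
v=e[0]-e[1];yaw=np.arctan2(-v[0],v[1]);t=np.array([np.cos(yaw),np.sin(yaw)]);n=np.array([-t[1],t[0]])
print("ball",b,"edges",e,"yaw",yaw)
print("btn",b[:2]+.037*t-.25*n,"pos",s["position"],s["ee_rot"])
r=b[:2]-s["position"][:2];print("along/left",r@t,r@n)
E
```

```text
ball [ 0.5666604  -0.01831322  0.163     ] edges [array([0.55085716, 0.04041629, 0.046     ]), array([ 0.56910531, -0.26531709,  0.046     ])] yaw 0.059615764601072714
btn [ 0.61848978 -0.26566462] pos [ 0.45734938 -0.02223334  0.25527327] [-4.73662859e-04  9.99405020e-01  3.44865337e-02 -2.45476531e-04]
along/left 0.10935038713887445 -0.002599652452439164
```

```bash
python3 -m jog '[{"dx":0.0,"dy":0.01,"dz":0.15,"ax":0,"ay":0,"az":0,"grip":-0.48},{"dx":0.05,"dy":0.01,"dz":0.3,"ax":0,"ay":0,"az":0,"grip":-0.48},{"dx":0.15,"dy":0.01,"dz":0.43,"ax":0,"ay":0,"az":0,"grip":-0.48},{"dx":0.24,"dy":0.01,"dz":0.43,"ax":0,"ay":0,"az":0,"grip":-0.48},{"dx":0.24,"dy":0.01,"dz":0.43,"ax":0,"ay":0,"az":0,"grip":-0.48}]'; python3 -m jog '[{"dx":0.04,"dy":0,"dz":0,"ax":0,"ay":0,"az":0,"grip":-0.48},{"dx":0.08,"dy":0,"dz":0,"ax":0,"ay":0,"az":0,"grip":-0.48},{"dx":0.12,"dy":0,"dz":0,"ax":0,"ay":0,"az":0,"grip":-0.48},{"dx":0.16,"dy":0,"dz":0,"ax":0,"ay":0,"az":0,"grip":-0.48}]'
```

```text
clock: 1.73
position: [0.5194, -0.0255, 0.1458]
ee_rot: [0.0, 1.0, 0.031, -0.0]
contact_force: [1.4, -0.5, 0.6]
width: 0.0223
gripper_force: 0.0
clock: 2.07
position: [0.5521, -0.0198, 0.1482]
ee_rot: [-0.002, 0.999, 0.031, -0.005]
contact_force: [-10.1, 7.3, 4.3]
width: 0.0223
gripper_force: 6.0
```

```bash
python3 -m jog '[{"dx":0.03,"dy":-0.012,"dz":0,"ax":0,"ay":0,"az":0,"grip":-0.48},{"dx":0.06,"dy":-0.012,"dz":0,"ax":0,"ay":0,"az":0,"grip":-0.48},{"dx":0.09,"dy":-0.012,"dz":0,"ax":0,"ay":0,"az":0,"grip":-0.48},{"dx":0.12,"dy":-0.012,"dz":0,"ax":0,"ay":0,"az":0,"grip":-0.48}]'
```

```text
clock: 2.4
position: [0.5854, -0.0168, 0.1487]
ee_rot: [0.0, 1.0, 0.031, -0.002]
contact_force: [-8.4, -0.7, 4.5]
width: 0.0222
gripper_force: 6.0
```

```bash
python3 -m jog '[{"dx":0.03,"dy":0,"dz":0,"ax":0,"ay":0,"az":0,"grip":-0.48},{"dx":0.06,"dy":0,"dz":0,"ax":0,"ay":0,"az":0,"grip":-0.48},{"dx":0.09,"dy":0,"dz":0,"ax":0,"ay":0,"az":0,"grip":-0.48},{"dx":0.12,"dy":0,"dz":0,"ax":0,"ay":0,"az":0,"grip":-0.48}]'
```

```text
clock: 2.73
position: [0.6183, -0.0149, 0.1485]
ee_rot: [0.0, 1.0, 0.031, 0.001]
contact_force: [-0.5, -0.2, 0.6]
width: 0.0221
gripper_force: 1.6
```

```bash
python3 -m jog '[{"dx":0.01,"dy":0,"dz":0,"ax":0,"ay":0,"az":0,"grip":-0.48},{"dx":0.02,"dy":0,"dz":0,"ax":0,"ay":0,"az":0,"grip":-0.48},{"dx":0.02,"dy":0,"dz":0,"ax":0,"ay":0,"az":0,"grip":-0.48}]'; python3 -m jog '[{"dx":0.01,"dy":0,"dz":0,"ax":0,"ay":0,"az":0,"grip":-0.48},{"dx":0.01,"dy":0,"dz":0,"ax":0,"ay":0,"az":0,"grip":-0.48}]'
```

```text
clock: 2.98
position: [0.6191, -0.0148, 0.148]
ee_rot: [0.0, 0.999, 0.032, -0.003]
contact_force: [-7.2, -1.7, 4.0]
width: 0.0223
gripper_force: 5.7
clock: 3.15
position: [0.6194, -0.0149, 0.1477]
ee_rot: [0.0, 0.999, 0.032, -0.005]
contact_force: [-11.6, -2.6, 4.7]
width: 0.0222
gripper_force: 8.3
```

```bash
python3 -m jog '[{"dx":-0.15,"dy":0,"dz":0,"ax":0,"ay":0,"az":0,"grip":-0.48},{"dx":-0.3,"dy":0,"dz":0,"ax":0,"ay":0,"az":0,"grip":-0.48},{"dx":-0.4,"dy":0,"dz":-0.15,"ax":0,"ay":0,"az":0,"grip":-1},{"dx":-0.5,"dy":0,"dz":-0.3,"ax":0,"ay":0,"az":0,"grip":-1},{"dx":-0.5,"dy":0,"dz":-0.44,"ax":0,"ay":0,"az":0,"grip":-1}]'; python3 -m jog '[{"dx":-0.05,"dy":0.15,"dz":0,"ax":0,"ay":0,"az":0,"grip":-1},{"dx":-0.05,"dy":0.3,"dz":0,"ax":0,"ay":0,"az":0,"grip":-1},{"dx":-0.05,"dy":0.45,"dz":0,"ax":0,"ay":0,"az":0,"grip":-1},{"dx":-0.05,"dy":0.6,"dz":0,"ax":0,"ay":0,"az":0,"grip":-1},{"dx":-0.05,"dy":0.7,"dz":0,"ax":0,"ay":0,"az":0,"grip":-1}]';python3 -m jog '[{"dx":0,"dy":0.15,"dz":0,"ax":0,"ay":0,"az":0,"grip":-1},{"dx":0,"dy":0.25,"dz":0,"ax":0,"ay":0,"az":0,"grip":-1},{"dx":0,"dy":0.25,"dz":0,"ax":0,"ay":0,"az":0,"grip":-1}]'
python3 - <<'E'
from h import *
import pickle
from scipy.spatial.transform import Rotation as Ro
s=manip.get_state();d=manip.get_image("wrist")
q=s["ee_rot"];T=np.eye(4);T[:3,:3]=Ro.from_quat([*q[1:],q[0]]).as_matrix();T[:3,3]=s["position"]
d["world_to_cam"]=np.linalg.inv(T@np.array(d["T_tool_cam"]))
pickle.dump(d,open("w2.pkl","wb"));cv2.imwrite("pics/w2.png",cv2.resize(d["img"][:,:,::-1],(784,588)))
print(proj(d,[.618,-.266,.122])*1.4)
S=manip.get_image("side")["img"][110:250,180:360,::-1];cv2.imwrite("pics/s2.png",cv2.resize(S,(720,560)))
E
```

```text
clock: 3.57
position: [0.4944, -0.0217, 0.2579]
ee_rot: [-0.001, 1.0, 0.031, -0.003]
contact_force: [0.0, -0.5, 0.1]
width: 0.0001
gripper_force: 0.0
clock: 3.98
position: [0.4988, -0.2013, 0.2589]
ee_rot: [0.002, 1.0, 0.031, 0.002]
contact_force: [-0.6, -1.0, -0.0]
width: 0.0005
gripper_force: 0.0
clock: 4.23
position: [0.503, -0.2658, 0.2581]
ee_rot: [0.002, 1.0, 0.029, 0.001]
contact_force: [-0.2, 0.9, -1.0]
width: -0.0001
gripper_force: 0.0
[403.14640884  49.0060275 ]
```

View pics/w2.png

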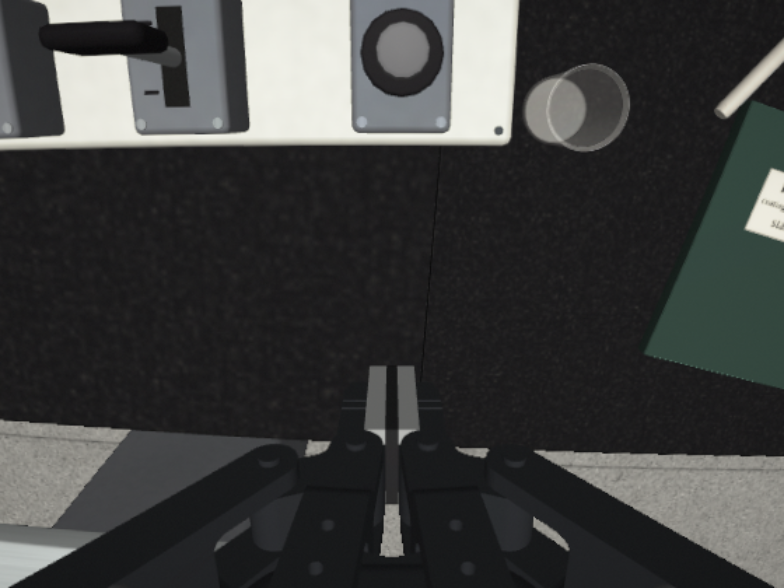

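View pics/s2.png

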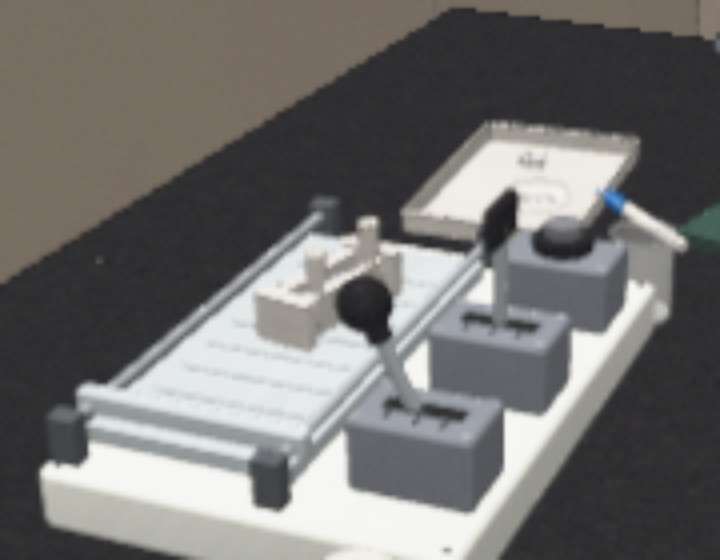

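The ball lever leans away at its second stop and the paddle is still upright. The button's top is at (402,50) in the wrist view, as predicted, so I'm moving over it.

```bash
python3 -m jog '[{"dx":0.16,"dy":0.01,"dz":0,"ax":0,"ay":0,"az":0,"grip":-1},{"dx":0.32,"dy":0.02,"dz":0,"ax":0,"ay":0,"az":0,"grip":-1},{"dx":0.46,"dy":0.028,"dz":0.1,"ax":0,"ay":0,"az":0,"grip":-1},{"dx":0.46,"dy":0.028,"dz":0.25,"ax":0,"ay":0,"az":0,"grip":-1},{"dx":0.46,"dy":0.028,"dz":0.35,"ax":0,"ay":0,"az":0,"grip":-1}]'; python3 -m jog '[{"dx":0,"dy":0,"dz":0.08,"ax":0,"ay":0,"az":0,"grip":-1},{"dx":0,"dy":0,"dz":0.14,"ax":0,"ay":0,"az":0,"grip":-1},{"dx":0,"dy":0,"dz":0.14,"ax":0,"ay":0,"az":0,"grip":-1}]'
```

```text
clock: 4.75
position: [0.6187, -0.2574, 0.168]
ee_rot: [-0.001, 0.999, 0.033, -0.0]
contact_force: [-1.3, 0.4, -1.6]
width: -0.0003
gripper_force: 0.0
clock: 5.0
position: [0.6151, -0.2568, 0.1319]
ee_rot: [-0.002, 0.999, 0.032, -0.003]
contact_force: [-0.3, 1.0, 0.1]
width: 0.0001
gripper_force: 0.0
```

```bash
python3 -m jog '[{"dx":0.008,"dy":0.032,"dz":0,"ax":0,"ay":0,"az":0,"grip":-1},{"dx":0.008,"dy":0.032,"dz":0,"ax":0,"ay":0,"az":0,"grip":-1},{"dx":0.008,"dy":0.032,"dz":0.02,"ax":0,"ay":0,"az":0,"grip":-1},{"dx":0.008,"dy":0.032,"dz":0.04,"ax":0,"ay":0,"az":0,"grip":-1},{"dx":0.008,"dy":0.032,"dz":0.052,"ax":0,"ay":0,"az":0,"grip":-1}]'; python3 -m jog '[{"dx":0,"dy":0,"dz":0.012,"ax":0,"ay":0,"az":0,"grip":-1},{"dx":0,"dy":0,"dz":0.012,"ax":0,"ay":0,"az":0,"grip":-1}]'
```

```text
clock: 5.42
position: [0.6194, -0.2677, 0.123]
ee_rot: [0.0, 1.0, 0.031, 0.0]
contact_force: [-0.1, 0.1, 0.1]
width: -0.0004
gripper_force: 0.0
clock: 5.58
position: [0.6194, -0.2676, 0.1196]
ee_rot: [0.0, 1.0, 0.031, 0.0]
contact_force: [-0.3, -0.6, 3.5]
width: 0.0
gripper_force: 1.4
```

```bash
python3 -m jog '[{"dx":0,"dy":0,"dz":0.012,"ax":0,"ay":0,"az":0,"grip":-1},{"dx":0,"dy":0,"dz":0.016,"ax":0,"ay":0,"az":0,"grip":-1},{"dx":0,"dy":0,"dz":0.016,"ax":0,"ay":0,"az":0,"grip":-1}]'; python3 -m jog '[{"dx":0,"dy":0,"dz":0.006,"ax":0,"ay":0,"az":0,"grip":-1},{"dx":0,"dy":0,"dz":0.008,"ax":0,"ay":0,"az":0,"grip":-1},{"dx":0,"dy":0,"dz":0.008,"ax":0,"ay":0,"az":0,"grip":-1}]'
```

```text
clock: 5.83
position: [0.6194, -0.2677, 0.1163]
ee_rot: [0.0, 1.0, 0.031, 0.0]
contact_force: [-1.0, 0.7, 5.5]
width: -0.0003
gripper_force: 2.3
clock: 6.08
position: [0.6194, -0.2677, 0.116]
ee_rot: [0.0, 1.0, 0.031, 0.001]
contact_force: [-3.0, 0.8, 11.2]
width: -0.0
gripper_force: 5.6
```

The button has bottomed out: z stopped at 0.116 and the force rose to 11 N. Now I'll lift clear.

```bash
python3 -m jog '[{"dx":0,"dy":0,"dz":-0.1,"ax":0,"ay":0,"az":0,"grip":-1},{"dx":0,"dy":0,"dz":-0.25,"ax":0,"ay":0,"az":0,"grip":-1},{"dx":0,"dy":0,"dz":-0.4,"ax":0,"ay":0,"az":0,"grip":-1},{"dx":-0.1,"dy":0,"dz":-0.55,"ax":0,"ay":0,"az":0,"grip":-1},{"dx":-0.2,"dy":0,"dz":-0.55,"ax":0,"ay":0,"az":0,"grip":-1}]';python3 -m jog '[{"dx":-0.15,"dy":0,"dz":0,"ax":0,"ay":0,"az":0,"grip":-1},{"dx":-0.3,"dy":0,"dz":0,"ax":0,"ay":0,"az":0,"grip":-1},{"dx":-0.3,"dy":0,"dz":0,"ax":0,"ay":0,"az":0,"grip":-1},{"dx":-0.3,"dy":0,"dz":0,"ax":0,"ay":0,"az":0,"grip":-1}]'
python3 - <<'E'
from h import *
S=manip.get_image("side")["img"][110:250,180:360,::-1];cv2.imwrite("pics/s3.png",cv2.resize(S,(720,560)))
E
```

```text
clock: 6.5
position: [0.5733, -0.2726, 0.2581]
ee_rot: [0.004, 0.999, 0.032, 0.006]
contact_force: [0.1, -0.4, 0.3]
width: -0.0
gripper_force: 0.0
clock: 6.83
position: [0.493, -0.2753, 0.2514]
ee_rot: [-0.0, 1.0, 0.03, 0.0]
contact_force: [0.7, -0.4, 0.0]
width: 0.0001
gripper_force: 0.0
```

View pics/s3.png

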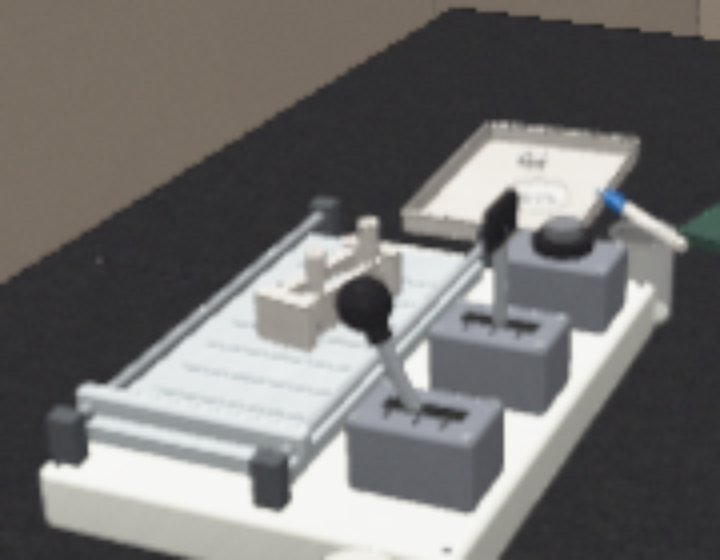

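The lever is home with its ball at (363,305), the button is up at (563,235), and nothing else has moved.

```bash
python3 -c "
from rig import manip
print(manip.sign_off())"
```

```text
the job is handed in; nothing more can be done
None
```

The job is handed in: the vacuum lever was pushed home to its second stop, the start button was pressed right down and came back up, and the last side picture shows the paddle lever and applicator unmoved (the jar and beaker are mostly outside that crop, but the arm stayed clear of them).

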